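# Clear and zero the garnish slicer

## Task

The garnish slicer on the bar needs setting up: pick up the scraper block and with it, not with the fingers, wipe all four sugar lumps off the feed plate over its open end into the catch trough, then stand the scraper back upright on the bar top. Then pinch the slicer's thumbscrew and turn it clockwise until it seats, back it off a quarter turn, and keep hold of it there: you finish still gripping the screw, motionless. Leave the other things on the bar as they are.

Things in the scene. Friction and masses are not known exactly. Their poses are not given: they have to be found in the camera images.
- slicer: Garnish slicer, fixed to the bar, 112 mm wide (its x), 338 mm long (its y); its y lies within 0.35 rad of world y. Origin: on the bar top under mid-length, z up. Grey housing with the thumbscrew at y 100 to 170 mm, top at z 46; steel feed plate at y -90 to 100, top at z 30; catch trough at y -90 to -168.
- plate_edge (a point): Middle of the feed plate's open edge, on its top: slicer (0, -90, 30) mm. Flat plate runs 190 mm from here to the housing face; rims 8 mm high line both long sides, 92 mm apart inside.
- trough (a point): Middle of the floor inside the aluminium catch trough beyond the plate's open edge: slicer (0, -127, 4) mm. Inside 104 mm (x) by 74 mm (y); wall tops at z 36 mm.
- screw (a joint): Thumbscrew turn, rad, about its upright axis at slicer (0, 135) mm; grows clockwise from above (screwing in). Hard stop, seated, at 3.0: then the wing lies along slicer x. Starts 0.6 to 1.3 short of that; 0 is loosest. Friction 0.06 N m, stays where left, does not rise or sink.
- wing_grip (a point): Where to pinch the thumbscrew: on its axis, 80 mm above the bar, inside its flat upright steel wing, 44 mm long (x), 10 mm thick (y), 30 mm tall (z, up), which turns with it. The wing spans 62 to 92 mm above the bar, 16 mm clear of the housing.
- scraper: Loose scraper block standing on the bar, about 140 g. White head 26 mm deep (its x), 80 mm wide (its y), 28 mm tall; on it a wooden grip 18 mm deep (x), 50 mm wide (y), up to 78 mm above the underside. Origin: middle of the underside, z up. Same fore and aft.
- lump0: Loose rough lump of rock sugar, six-sided, 28 mm across, 12 mm tall, about 11 g, lying on the feed plate at slicer y 25 to -60 mm. Origin: middle of its underside.
- lump1: Loose rough lump of rock sugar, six-sided, 28 mm across, 12 mm tall, about 11 g, lying on the feed plate at slicer y 25 to -60 mm. Origin: middle of its underside.
- lump2: Loose rough lump of rock sugar, six-sided, 28 mm across, 12 mm tall, about 11 g, lying on the feed plate at slicer y 25 to -60 mm. Origin: middle of its underside.
- lump3: Loose rough lump of rock sugar, six-sided, 28 mm across, 12 mm tall, about 11 g, lying on the feed plate at slicer y 25 to -60 mm. Origin: middle of its underside.
- glass_a: Bystander, to be left standing where it is: small heavy shot glass, 52 mm wide, 75 mm tall. Origin: under its middle.
- glass_b: Bystander, to be left standing where it is: small heavy shot glass, 52 mm wide, 75 mm tall. Origin: under its middle.
- bottle: Bystander, to be left standing where it is: amber bottle, 68 mm wide, 230 mm tall. Origin: under its middle.
- jar: Bystander, to be left standing where it is: glass jar with a steel lid, 72 mm wide, 90 mm tall. Origin: under its middle.
- tin: Bystander, to be left standing where it is: steel mixing tin, open, 84 mm wide, 110 mm tall. Origin: under its middle.
- spoon: Bystander, to be left standing where it is: steel spoon, 200 mm long, lying. Origin: under its middle.
- napkins: Bystander, to be left standing where it is: square stack of paper napkins, 120 x 120 x 35 mm. Origin: under its middle.
- tumbler: Bystander, to be left standing where it is: clear plastic tumbler, 84 mm wide, 100 mm tall. Origin: under its middle.
Things that resemble listed ones, but are neither listed nor needed, are in the scene too. Several things look just like the scraper: the one meant starts farthest to the robot's right.

How it is judged (in metres and radians):
On the way, in this order (a step that is already met when the one before it is completed fails the run):
1. all four sugar lumps lie in the catch trough, the scraper still in the fingers (contact force between the fingers and scraper above 1 N and y of lump0 in the frame of slicer between -0.17 and -0.085 m and x of lump0 in the frame of slicer between -0.056 and 0.056 m and z of each of lump0, lump1, lump2, lump3 in the frame of slicer below 0.026 m and y of lump1 in the frame of slicer between -0.17 and -0.085 m and x of lump1 in the frame of slicer between -0.056 and 0.056 m and y of lump2 in the frame of slicer between -0.17 and -0.085 m and x of lump2 in the frame of slicer between -0.056 and 0.056 m and y of lump3 in the frame of slicer between -0.17 and -0.085 m and x of lump3 in the frame of slicer between -0.056 and 0.056 m), for 0.1 s.
2. the scraper stands on the bar top, released (height (world z) of scraper between -0.008 and 0.008 m and angle between scraper's own z axis and vertical below 0.15 rad and contact force between the fingers and scraper below 0.1 N and contact force between scraper and slicer below 0.1 N and linear speed of scraper below 0.02 m/s), for 0.1 s.
3. the thumbscrew, in the fingers, is turned clockwise until it seats (within 0.07 rad of its stop) (value of joint screw above 2.93 rad and contact force between the fingers and slicer above 1 N and distance between the grasp point and wing_grip below 0.03 m), for 0.1 s.
At the end, for the whole second after the job is handed in: The thumbscrew is a quarter turn back from its seat (1.43 +- 0.22 rad), at rest, pinched with over 2 N within 30 mm of wing_grip; the scraper stands upright (within 0.15 rad) on the bar top, touching neither slicer nor fingers; all four lumps lie in the catch trough (all of step 2 and value of joint screw between 1.209 and 1.649 rad and velocity of joint screw between -0.05 and 0.05 rad/s and contact force between the fingers and slicer above 2 N and distance between the grasp point and wing_grip below 0.03 m and y of lump0 in the frame of slicer between -0.17 and -0.085 m and x of lump0 in the frame of slicer between -0.056 and 0.056 m and z of each of lump0, lump1, lump2, lump3 in the frame of slicer below 0.026 m and y of lump1 in the frame of slicer between -0.17 and -0.085 m and x of lump1 in the frame of slicer between -0.056 and 0.056 m and y of lump2 in the frame of slicer between -0.17 and -0.085 m and x of lump2 in the frame of slicer between -0.056 and 0.056 m and y of lump3 in the frame of slicer between -0.17 and -0.085 m and x of lump3 in the frame of slicer between -0.056 and 0.056 m); the arm keeps its last pose, push and grip.
It fails at once if the fingers push a sugar lump (contact force between the fingers and lump0 above 0.5 N or contact force between the fingers and lump1 above 0.5 N or contact force between the fingers and lump2 above 0.5 N or contact force between the fingers and lump3 above 0.5 N).
It fails at once if a bystander is moved by more than 30 mm or tipped over (distance of any of glass_a, glass_b, bottle, jar, tin, spoon, napkins, tumbler from where it was at the start of the episode above 0.03 m or angle between any of glass_a, glass_b, bottle, jar, tin, napkins, tumbler's own z axis and vertical above 0.5 rad).
It also fails if it takes over 72 s, if anything falls off the work surface, if the arm or the gripper's body presses on something with over 40 N, if the wrist force passes 120 N, or if a joint passes its speed limit or range.

## Robot

A 6-joint arm with a two-finger parallel gripper is mounted at the origin on the work surface. World frame = base frame: x ahead of the robot, y to its left, z up, the work surface at z = 0. Lengths are in mm, angles in degrees, forces in N, time in s.
With the tool pointing down it reaches from about 300 to 850 mm from the base axis. Payload 4.2 kg.
Tool frame: the origin (TCP) lies at the very end of the fingers, on their centre line; the grasp point (between the pads) lies 19 mm behind it; z points along the fingers, y is the direction in which the jaws open and shut (so a half turn about z gives the same grasp; the last joint's range is limited). The gripper opens to 91 mm and grips with 3 to 60 N. Pads are 32 mm wide; open, the fingers measure 118 mm over their backs; the gripper's body (76 mm by 178 mm) begins 60 mm behind the grasp point.
Start: joints at [-75.115, 18.312, 89.639, -0, 72.044, -1.146], TCP at [158.797, -552.654, 213.976] pointing down, gripper open.
Joint ranges: [-177.97, 177.97], [-48.28, 115.42], [12.27, 149.76], [-77.06, 257.06], [2.81, 150.46], [-146.56, 146.56]. Speed limits (degrees/s): [147.25, 147.25, 180, 180, 180, 180].

## Interface

Orientations are given as [roll, pitch, yaw] about the fixed x, y, z axes, in that order (R = Rz(yaw) Ry(pitch) Rx(roll)).
In Python, from workcell import env gives the robot as it stands. The module is installed in compiled form; this text tells all that it offers.
- The arm moves only by the tool arm_command, never from a script. Its argument "targets" is a list of rows, each a list of 5 numbers: the closure, from 0 (fully open) to 1 (shut), then the shift along the tool's x, y, z each as a share of 50 cm, from -1 to 1, then the turn about the tool's z as a share of pi/4 rad, from -1 to 1. A call has 1 to 8 rows; each row is the pose to reach, as a shift and turn from the pose measured when the call began, along the tool's axes at that moment; what a row does not reach only later rows make up. A row lasts 1/12 s, in which the tool goes at most 41.7 mm and 7.16 degrees, less where a joint would pass 70% of its speed; a pose out of reach is approached as far as the arm can. A call with a number of a shift or a turn outside -1 to 1 is refused whole. A call with a gripper value outside its range is refused whole. The fingers move at their own pace and stop on an object; "squeeze" is the grip in N (left out, the last holds). Time passes only in rows, so rows that repeat a pose let the fingers close. It gives the time, the measured TCP pose, the force and the opening at its end, in the units of the state.
- env.state(): the state, without advancing time (a new reading comes with each control period).
- env.grab_frame(name): name is "side" or "top" or "wrist"; returns the picture (384x512x3 uint8, red, green, blue); there is no depth.
- env.camera_params(name): a dict with "camera_matrix" (3x3 intrinsics, pixels), "dist_coeffs" ([k1, k2, p1, p2, k3] as OpenCV has them; the pictures are not rectified), "R" (3x3) and "t" (3): a world point X has camera coordinates R X + t; the wrist camera has in their place "hand_eye" (4x4, takes a point from camera to tool coordinates, whose origin is the TCP and whose axes are the flange's). Camera axes: x right, y down, z forward; pixel columns grow to the right and rows downward; lengths in mm; the calibration is good to about 2 mm. A picture is of the moment at which its call begins: read the wrist's pose just before it. camera_params takes no time and is no camera call.
- env.job_done(): hands the job in, once; it reports no verdict.
The state is a dict: "time_s": time; "qpos": joint angles; "qvel": joint speeds; "effort": joint torques, N m; "ee_pos": TCP position; "ee_rot": TCP orientation; "force": force on the tool from outside, world axes, zero at the start; "torque": the same for the moment, N m; "gripper_width": finger opening in mm.
Only numpy, scipy, OpenCV 4.12 (cv2) and the standard library are available. Lean on these libraries where they do the work, as an engineer would, in place of code of your own. Each camera call takes 0.05 s, during which the arm holds its last target.

## Working session

There is one attempt and no reset: what is moved stays moved. The work goes in short steps, Python scripts to look and compute and a tool call to move; the robot and the scene stay as the last step left them, time stands still between calls to the robot, and variables do not carry over. Pictures are saved under pics/ and viewed, and the job is handed in when it is done.

Besides the shell and the picture viewer there is one more tool, called after "Request:" in YAML: its name, and indented under it one key for each argument. arm_command: Moves the arm, as the interface text tells. Shift numbers are shares of 50 cm and turn numbers shares of pi/4 rad, none past 1 either way. Its arguments: {"type":"object","properties":{"targets":{"type":"array"},"squeeze":{"type":"number"}},"required":["targets"]}

```bash
mkdir -p pics; python3 - <<'E'
from workcell import env
import cv2,numpy as np
for n in ("top","side","wrist"):
    print(n,env.camera_params(n))
for n in ("top","side","wrist"):
    s=env.state()
    f=env.grab_frame(n)
    cv2.imwrite(f"pics/{n}0.png",cv2.cvtColor(f,cv2.COLOR_RGB2BGR))
print(env.state())
E
```

```text
top {'camera_matrix': array([[484.68085693,   0.        , 258.20200083],
       [  0.        , 484.68085693, 188.75023599],
       [  0.        ,   0.        ,   1.        ]]), 'dist_coeffs': array([-0.12260045,  0.        ,  0.        ,  0.        ,  0.        ]), 'R': array([[ 0.0140979 , -0.99989815,  0.00222169],
       [-0.9983957 , -0.01419851, -0.05481271],
       [ 0.05483867, -0.00144538, -0.99849418]]), 't': array([  28.43037837,  567.58901021, 1567.21173053])}
side {'camera_matrix': array([[368.19107867,   0.        , 259.34388387],
       [  0.        , 368.19107867, 188.34270967],
       [  0.        ,   0.        ,   1.        ]]), 'dist_coeffs': array([0.0104194, 0.       , 0.       , 0.       , 0.       ]), 'R': array([[ 0.96221251, -0.27221294, -0.00687046],
       [-0.20867255, -0.72093209, -0.66084241],
       [ 0.17493672,  0.63730451, -0.75049325]]), 't': array([-526.92386222,  206.16184811,  971.91089741])}
wrist {'camera_matrix': array([[330.08130781,   0.        , 261.52419303],
       [  0.        , 330.08130781, 191.25817432],
       [  0.        ,   0.     
[... 441 characters left out ...]
1.00000000e+00]])}
{'time_s': 0.15, 'qpos': array([-7.51141338e+01,  1.83409615e+01,  8.96897310e+01,  2.20184522e-04,
        7.20430856e+01, -1.14603173e+00]), 'qvel': array([-4.59580139e-03, -1.61661606e-01, -1.52788800e-01,  4.31775745e-05,
        1.53920597e-02,  8.09211888e-02]), 'effort': array([-2.90570802e-05, -4.12772262e+01, -2.32154399e+01,  7.27481931e-02,
        4.33524256e-02, -8.88139243e-05]), 'ee_pos': array([ 158.70404432, -552.27606219,  213.34032119]), 'ee_rot': array([-1.79926241e+02, -1.68494391e-03,  1.60318289e+01]), 'force': array([-0.10905636,  0.14890353, -0.52334661]), 'torque': array([ 0.03613959, -0.03393173,  0.00375128]), 'gripper_width': 91.31975765111731}
```

View pics/top0.png

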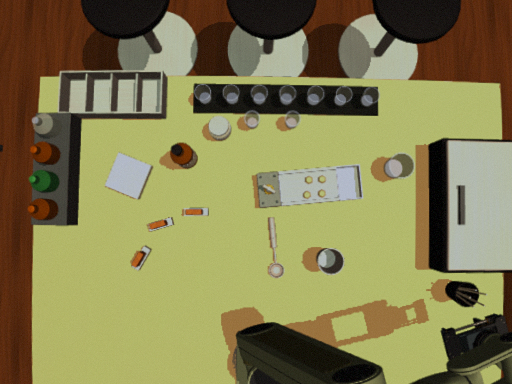

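View pics/side0.png

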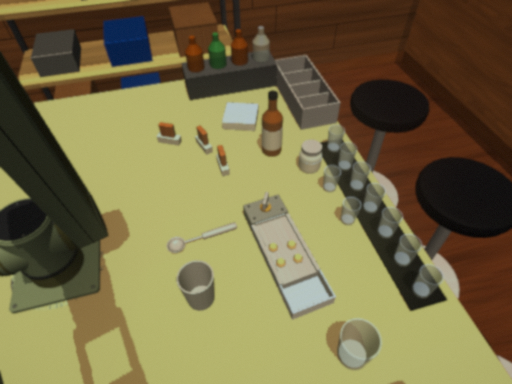

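View pics/wrist0.png

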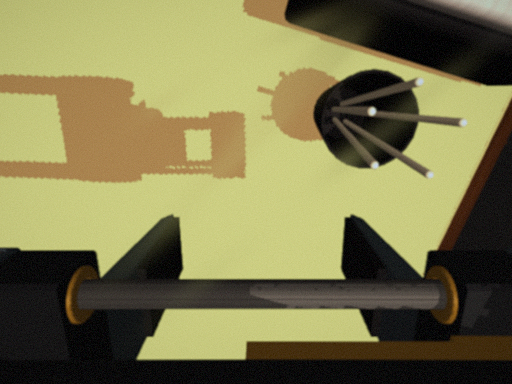

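The top picture shows the slicer at about (308,187), with its screw at (267,188) and trough on the right. Three scraper lookalikes sit at (195,212), (160,224) and (141,257). Image right is the robot's right, so (195,212) is the one meant. Next I'll zoom in.

```bash
cat > h.py <<'E'
import numpy as np,cv2
from workcell import env
P={n:env.camera_params(n) for n in("top","side","wrist")}
from scipy.spatial.transform import Rotation as Ro
def bp(n,uv,z,pose=None):
    p=P[n];uv=np.array(uv,float).reshape(-1,1,2)
    d=cv2.undistortPoints(uv,p["camera_matrix"],p["dist_coeffs"]).reshape(-1,2)
    d=np.c_[d,np.ones(len(d))]
    if n=="wrist":
        T=pose@p["hand_eye"];R=T[:3,:3];c=T[:3,3];w=d@R.T
    else:
        w=d@p["R"];c=-p["R"].T@p["t"]
    s=(z-c[2])/w[:,2]
    return c+w*s[:,None]
def proj(n,X,pose=None):
    p=P[n];X=np.array(X,float).reshape(-1,3)
    if n=="wrist":
        T=np.linalg.inv(pose@p["hand_eye"]);R,t=T[:3,:3],T[:3,3]
    else:R,t=p["R"],p["t"]
    return cv2.projectPoints(X,cv2.Rodrigues(R)[0],t,p["camera_matrix"],p["dist_coeffs"])[0].reshape(-1,2)
def pose(s=None):
    s=s or env.state();T=np.eye(4);T[:3,:3]=Ro.from_euler("xyz",s["ee_rot"],degrees=True).as_matrix();T[:3,3]=s["ee_pos"];return T
def snap(n,f):
    T=pose();im=cv2.cvtColor(env.grab_frame(n),cv2.COLOR_RGB2BGR);cv2.imwrite(f"pics/{f}.png",im);np.save(f"pics/{f}.npy",T);return im,T
def crop(im,x,y,w,h,k,f):
    cv2.imwrite(f"pics/{f}.png",cv2.resize(im[y:y+h,x:x+w],None,fx=k,fy=k,interpolation=cv2.INTER_CUBIC))
E
python3 - <<'E'
from h import *
im=cv2.imread("pics/top0.png")
crop(im,245,155,125,60,6,"tc1"); crop(im,120,195,100,75,6,"tc2")
im=cv2.imread("pics/side0.png")
crop(im,200,130,140,110,5,"sc1")
E
```

```text
(no output)
```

View pics/tc1.png

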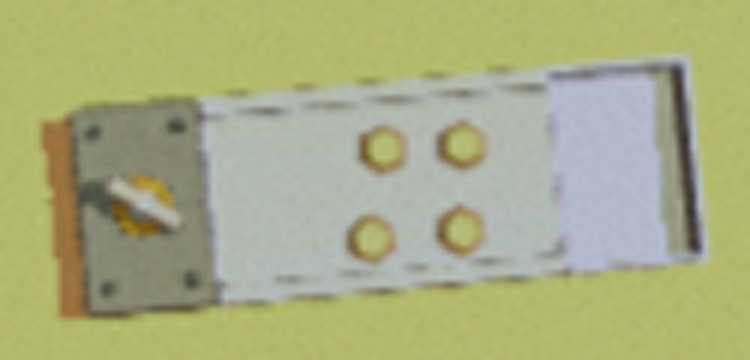

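View pics/tc2.png

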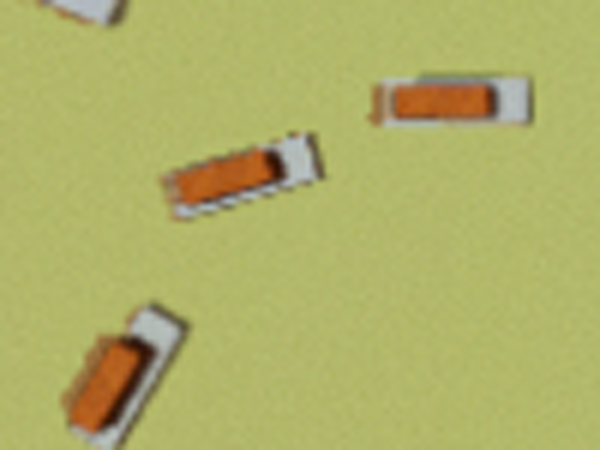

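View pics/sc1.png

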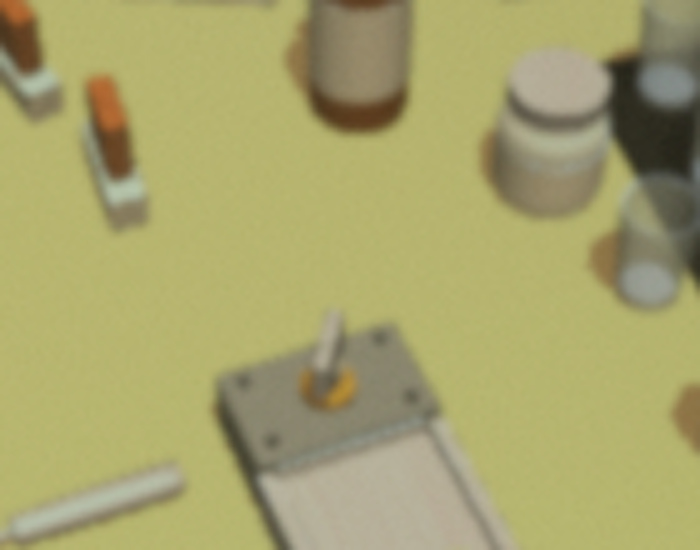

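```bash
cat > m.py <<'E'
from h import *
from scipy.optimize import least_squares
def cp(a,x0,y0,k): return (np.array(a,float)+.5)/k-.5+[x0,y0]
uv=cp([(75,107),(198,98),(88,312),(213,303),(686,60),(706,258)],245,155,6)
M=np.array([(56,170,46),(56,100,46),(-56,170,46),(-56,100,46),(56,-168,36),(-56,-168,36)],float)
def W(p,M):
    c,s=np.cos(p[2]),np.sin(p[2]);M=np.array(M,float).reshape(-1,3)
    return np.c_[p[0]+c*M[:,0]-s*M[:,1],p[1]+s*M[:,0]+c*M[:,1],M[:,2]]
r=least_squares(lambda p:(proj("top",W(p,M))-uv).ravel(),[600,0,0])
if __name__=="__main__":
    print("slicer",r.x,np.degrees(r.x[2]),r.fun.round(2))
    def S(X):
        d=np.array(X)[:,:2]-r.x[:2];c,s=np.cos(r.x[2]),np.sin(r.x[2]);return np.c_[c*d[:,0]+s*d[:,1],-s*d[:,0]+c*d[:,1]]
    print("lumps",S(bp("top",cp([(384,148),(462,144),(372,238),(461,230)],245,155,6),42)).round(1))
    print("edge,trough,screw",W(r.x,[(0,-90,30),(0,-127,4),(0,135,80)]).round(1))
    a=bp("top",cp([(107,180),(181,224)],245,155,6),92);print("wing ends",S(a).round(1))
    us=cp([(381,81),(530,78),(530,122),(384,125)],120,195,6);Q=np.array([(13,40,28),(13,-40,28),(-13,-40,28),(-13,40,28)])
    q=least_squares(lambda p:(proj("top",W(p,Q))-us).ravel(),[600,300,0]);print("scr",q.x,np.degrees(q.x[2]),q.fun.round(2))
    print("grip top",bp("top",cp([(444,101)],120,195,6),78), "spoon",bp("top",[(272,220),(276,270)],8).round(0))
    for n,u in dict(gA=(251,119),gB=(291,119),bottle=(181,154),jar=(218,128),nap=(129,175),tin=(329,261),tum=(397,168)).items(): print(n,bp("top",[u],70)[0].round(0))
    for n,u in dict(s2=(160,224),s3=(141,257)).items(): print(n,bp("top",[u],50)[0].round(0))
E
python3 m.py
```

```text
slicer [ 5.79261129e+02 -1.30006097e+02  9.73410626e-02] 5.577232058220368 [-1.18 -0.2   0.05 -0.5  -0.44  0.44  0.54  0.11  0.57 -0.59  0.5   0.71]
lumps [[ 19.7   2.9]
 [ 18.4 -39.2]
 [-27.9  13.6]
 [-27.6 -34.5]]
edge,trough,screw [[ 588.  -219.6   30. ]
 [ 591.6 -256.4    4. ]
 [ 566.1    4.4   80. ]]
wing ends [[ 11.8 153.2]
 [-14.2 117. ]]
scr [4.89792738e+02 2.38096744e+02 3.74664929e-02] 2.1466719155522083 [ 0.17 -0.33 -0.06 -0.37  0.09  0.33 -0.19  0.37]
grip top [[489.6542441  238.12384216  78.        ]] spoon [[466. -10.   8.]
 [303. -25.   8.]]
gA [786.  63.  70.]
gB [788. -65.  70.]
bottle [671. 283.  70.]
jar [756. 167.  70.]
nap [602. 449.  70.]
tin [ 340. -189.   70.]
tum [ 637. -406.   70.]
s2 [448. 349.  50.]
s3 [341. 408.  50.]
```

```bash
cat > g.py <<'E'
import sys
from h import *
s=env.state();T=pose(s)
x,y,z,yaw=map(float,sys.argv[1:5])
d=T[:3,:3].T@(np.array([x,y,z])-T[:3,3])
dy=(yaw-s["ee_rot"][2]+180)%360-180
print("t",s["time_s"],"shift",(d/500).round(3),"turn",round(-dy/45,3),"rows",round(max(np.linalg.norm(d)/41.7,abs(dy)/7.16),1),"force",s["force"].round(1),"w",round(s["gripper_width"],1),"rot",s["ee_rot"].round(2),"pos",s["ee_pos"].round(1))
E
python3 g.py 330 -140 200 54; python3 g.py 490 238 160 92
```

```text
t 0.15 shift [ 0.557 -0.698  0.028] turn -0.844 rows 10.7 force [-0.1  0.1 -0.5] w 91.3 rot [-179.93   -0.     16.03] pos [ 158.7 -552.3  213.3]
t 0.15 shift [ 1.073 -1.336  0.108] turn -1.688 rows 20.6 force [-0.1  0.1 -0.5] w 91.3 rot [-179.93   -0.     16.03] pos [ 158.7 -552.3  213.3]
```

Request:
arm_command:
  targets:
    - [0,0.557,-0.698,0,-0.85]
    - [0,0.557,-0.698,0,-0.85]
    - [0,0.557,-0.698,0,-0.85]
    - [0,0.557,-0.698,0,-0.85]
    - [0,0.557,-0.698,0,-0.85]
    - [0,0.557,-0.698,0,-0.85]
    - [0,0.557,-0.698,0,-0.85]
    - [0,0.557,-0.698,0,-0.85]

```text
time_s: 0.82
ee_pos: [286.5, -242.8, 213.8]
ee_rot: [-180.0, -0.1, 54.2]
force: [1.9, -0.3, -0.2]
gripper_width: 91.2
```

```bash
python3 g.py 490 238 180 92.1
```

```text
t 0.8167 shift [ 1.018 -0.232  0.069] turn -0.842 rows 12.5 force [ 1.9 -0.3 -0.2] w 91.2 rot [-1.7995e+02 -6.0000e-02  5.4230e+01] pos [ 286.5 -242.8  213.8]
```

Request:
arm_command:
  targets:
    - [0,1.0,-0.228,0.068,-0.842]
    - [0,1.0,-0.228,0.068,-0.842]
    - [0,1.0,-0.228,0.068,-0.842]
    - [0,1.0,-0.228,0.068,-0.842]
    - [0,1.0,-0.228,0.068,-0.842]
    - [0,1.0,-0.228,0.068,-0.842]
    - [0,1.0,-0.228,0.068,-0.842]
    - [0,1.0,-0.228,0.068,-0.842]

```text
time_s: 1.48
ee_pos: [415.7, 64.0, 192.1]
ee_rot: [180.0, -0.1, 92.2]
force: [-0.3, -1.2, -0.1]
gripper_width: 91.1
```

```bash
python3 g.py 490 238 160 92.1
```

```text
t 1.4833 shift [0.342 0.162 0.065] turn 0.001 rows 4.6 force [-0.3 -1.2 -0.1] w 91.1 rot [ 1.7999e+02 -6.0000e-02  9.2170e+01] pos [415.7  64.  192.1]
```

Request:
arm_command:
  targets:
    - [0,0.342,0.162,0.065,0]
    - [0,0.342,0.162,0.065,0]
    - [0,0.342,0.162,0.065,0]
    - [0,0.342,0.162,0.065,0]
    - [0,0.342,0.162,0.065,0]
    - [0,0.342,0.162,0.065,0]
    - [0,0.342,0.162,0.065,0]

```text
time_s: 2.07
ee_pos: [489.9, 238.8, 158.8]
ee_rot: [-179.9, 0.0, 92.3]
force: [-0.5, -0.1, -0.2]
gripper_width: 91.4
```

```bash
python3 g.py 490 238 34 92.1; python3 - <<'E'
from h import *
snap("wrist","w1")
E
```

```text
t 2.0667 shift [-0.002  0.001  0.25 ] turn 0.004 rows 3.0 force [-0.5 -0.1 -0.2] w 91.4 rot [-179.9    0.    92.3] pos [489.9 238.8 158.8]
```

View pics/w1.png

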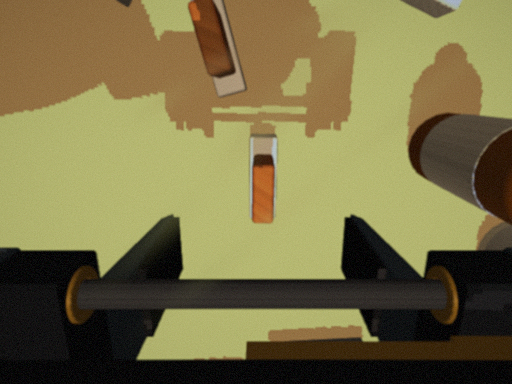

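The wrist picture shows the scraper at (263,180) with its grip top spanning rows 165 to 222, nearly square to the jaws. I'll check that against the fit.

```bash
python3 - <<'E'
from h import *
from m import W
T=np.load("pics/w1.npy")
p=[489.8,238.1,0.0375]
print(proj("wrist",W(p,[(13,40,28),(-13,40,28),(9,25,78),(-9,25,78),(9,-25,78),(-9,-25,78)]),T).round(1))
im=cv2.imread("pics/w1.png");crop(im,235,125,60,105,6,"w1c")
E
```

```text
[[275.2 141.9]
 [246.7 141.8]
 [272.2 170.5]
 [249.1 170.4]
 [271.4 229.7]
 [249.5 229.6]]
```

View pics/w1c.png

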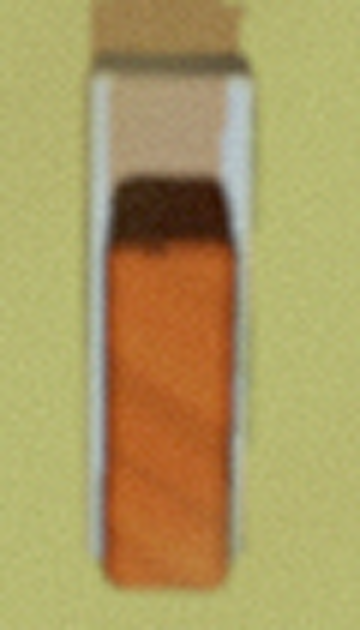

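```bash
python3 g.py 491 241 36 92.1
```

```text
t 2.1167 shift [0.007 0.003 0.246] turn 0.003 rows 3.0 force [-0.1 -0.8 -0.1] w 91.5 rot [-1.7991e+02  1.0000e-02  9.2220e+01] pos [489.6 237.7 159.2]
```

Request:
arm_command:
  targets:
    - [0,0.007,0.003,0.06,0]
    - [0,0.007,0.003,0.13,0]
    - [0,0.007,0.003,0.19,0]
    - [0,0.007,0.003,0.246,0]
    - [0,0.007,0.003,0.246,0]
    - [0,0.007,0.003,0.246,0]

```text
time_s: 2.62
ee_pos: [489.8, 239.6, 36.0]
ee_rot: [-179.8, 0.1, 92.1]
force: [0.9, -0.0, 0.7]
gripper_width: 91.5
```

Request:
arm_command:
  targets:
    - [1,0,0,0,0]
    - [1,0,0,0,0]
    - [1,0,0,0,0]
    - [1,0,0,0,0]
    - [1,0,0,0,0]
    - [1,0,0,0,0]
    - [1,0,0,0,0]
  squeeze: 30

```text
time_s: 3.2
ee_pos: [489.9, 239.7, 36.3]
ee_rot: [-179.8, 0.1, 92.1]
force: [-1.0, -0.6, -0.6]
gripper_width: 47.6
```

Request:
arm_command:
  targets:
    - [1,0,0,0,0]
    - [1,0,0,0,0]
    - [1,0,0,0,0]
    - [1,0,0,0,0]
    - [1,0,0,0,0]
    - [1,0,0,0,0]
    - [1,0,0,0,0]
    - [1,0,0,0,0]

```text
time_s: 3.87
ee_pos: [489.9, 239.8, 36.2]
ee_rot: [-179.8, 0.1, 92.1]
force: [-0.6, 0.5, -0.7]
gripper_width: 17.9
```

```bash
python3 g.py 490 239 150 92.1
```

```text
t 3.8667 shift [-0.002 -0.001 -0.228] turn 0.001 rows 2.7 force [-0.6  0.5 -0.7] w 17.9 rot [-1.7979e+02  7.0000e-02  9.2140e+01] pos [489.9 239.8  36.2]
```

Request:
arm_command:
  targets:
    - [1,0,0,-0.06,0]
    - [1,0,0,-0.14,0]
    - [1,0,0,-0.22,0]
    - [1,0,0,-0.26,0]
    - [1,0,0,-0.26,0]

```text
time_s: 4.28
ee_pos: [493.2, 241.3, 171.5]
ee_rot: [179.6, -0.2, 92.1]
force: [0.4, 0.8, -1.8]
gripper_width: 17.7
```

```bash
python3 - <<'E'
from m import *
print(W(r.x,[(0,60,0),(0,-95,0)]))
E
python3 g.py 573.4 -70 165 48; python3 g.py 573.4 -70 165 5.6
```

```text
[[ 573.42988428  -70.29013145    0.        ]
 [ 588.4939333  -224.55637671    0.        ]]
t 4.2833 shift [-0.628  0.137  0.012] turn 0.981 rows 7.7 force [ 0.4  0.8 -1.8] w 17.7 rot [ 1.7964e+02 -1.7000e-01  9.2140e+01] pos [493.2 241.3 171.5]
t 4.2833 shift [-0.628  0.137  0.012] turn 1.923 rows 12.1 force [ 0.4  0.8 -1.8] w 17.7 rot [ 1.7964e+02 -1.7000e-01  9.2140e+01] pos [493.2 241.3 171.5]
```

Request:
arm_command:
  targets:
    - [1,-0.628,0.137,0.01,0.98]
    - [1,-0.628,0.137,0.01,0.98]
    - [1,-0.628,0.137,0.01,0.98]
    - [1,-0.628,0.137,0.01,0.98]
    - [1,-0.628,0.137,0.01,0.98]
    - [1,-0.628,0.137,0.01,0.98]
    - [1,-0.628,0.137,0.01,0.98]
    - [1,-0.628,0.137,0.01,0.98]

```text
time_s: 4.95
ee_pos: [572.9, -73.3, 164.2]
ee_rot: [180.0, -0.2, 47.9]
force: [-0.7, -0.4, -0.7]
gripper_width: 17.8
```

```bash
python3 g.py 573.4 -70 150 5.6
```

```text
t 4.95 shift [ 0.006 -0.004  0.028] turn 0.94 rows 5.9 force [-0.7 -0.4 -0.7] w 17.8 rot [179.95  -0.24  47.9 ] pos [572.9 -73.3 164.2]
```

Request:
arm_command:
  targets:
    - [1,0.006,-0.004,0.028,0.94]
    - [1,0.006,-0.004,0.028,0.94]
    - [1,0.006,-0.004,0.028,0.94]
    - [1,0.006,-0.004,0.028,0.94]
    - [1,0.006,-0.004,0.028,0.94]
    - [1,0.006,-0.004,0.028,0.94]
    - [1,0.006,-0.004,0.028,0.94]
    - [1,0.006,-0.004,0.028,0.94]

```text
time_s: 5.62
ee_pos: [572.6, -69.6, 148.8]
ee_rot: [-179.8, -0.1, 5.8]
force: [-0.3, -0.7, -1.5]
gripper_width: 17.9
```

```bash
python3 g.py 573.4 -70 130 5.6; python3 - <<'E'
from h import *
a,_=snap("wrist","w2");b,_=snap("top","t2");crop(b,220,130,160,110,5,"t2c");crop(a,130,0,270,260,2,"w2c");c,_=snap("side","s2");crop(c,220,170,140,150,4,"s2c")
E
```

```text
t 5.6167 shift [0.002 0.001 0.038] turn 0.004 rows 0.5 force [-0.3 -0.7 -1.5] w 17.9 rot [-1.7984e+02 -6.0000e-02  5.7600e+00] pos [572.6 -69.6 148.8]
```

View pics/w2.png

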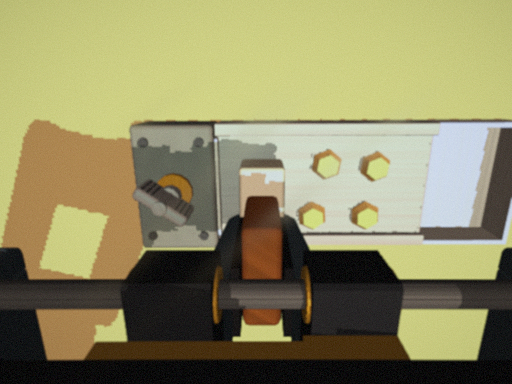

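View pics/t2c.png

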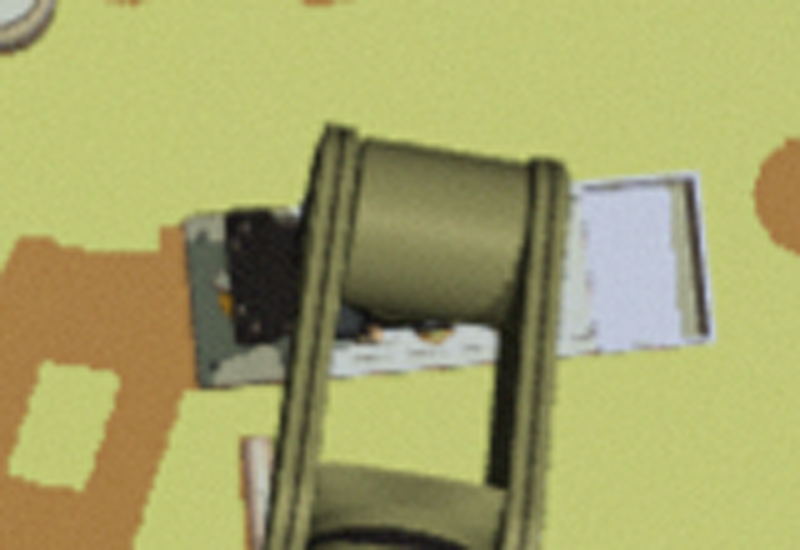

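View pics/s2c.png

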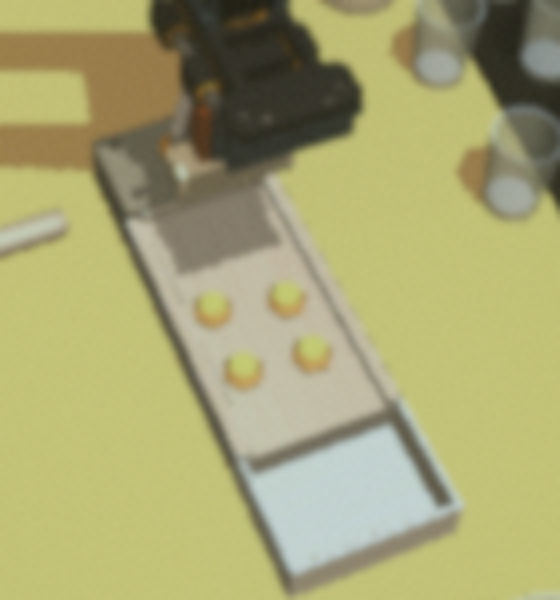

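The wrist view shows the head's far end at about row 161, columns 240 to 284. Lumps are at (327,164), (376,166), (313,216) and (367,216). I'll refine the slicer pose from this view.

```bash
python3 - <<'E'
import cv2
from h import crop
im=cv2.imread("pics/w2.png")
crop(im,120,110,130,150,5,"w2a");crop(im,400,110,112,145,5,"w2b")
E
```

```text
(no output)
```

View pics/w2a.png

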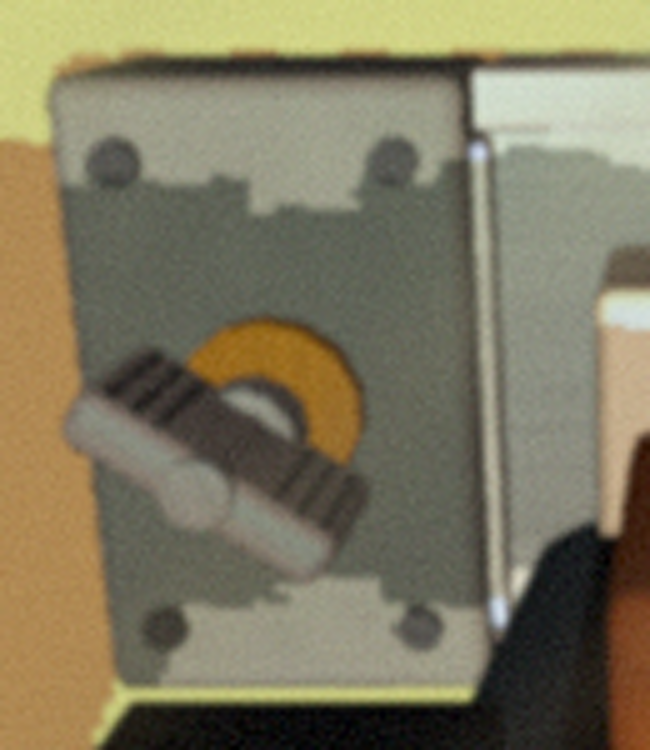

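View pics/w2b.png

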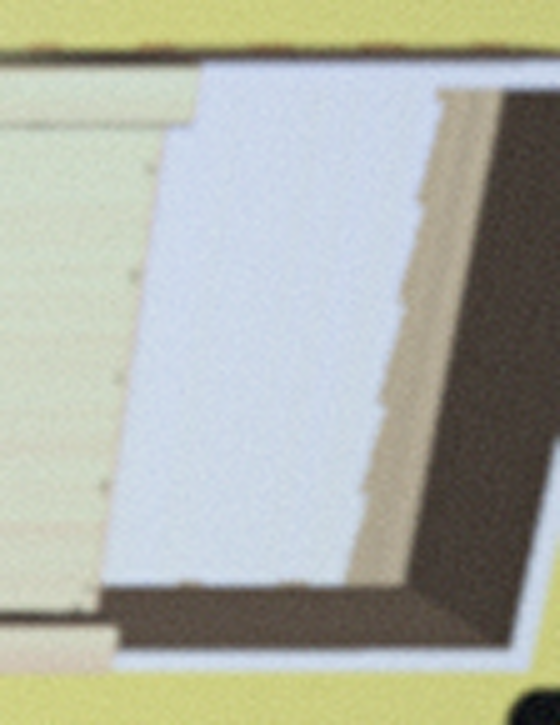

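```bash
cat > m2.py <<'E'
from h import *
from m import W,cp
from scipy.optimize import least_squares
T=np.load("pics/w2.npy")
uv=np.r_[cp([(50,80),(467,75),(118,685),(488,685)],120,110,5),cp([(525,668),(203,62),(113,668)],400,110,5)]
M=np.array([(56,170,46),(56,100,46),(-56,170,46),(-56,100,46),(-56,-168,36),(56,-90,38),(-56,-90,38)],float)
r2=least_squares(lambda p:(proj("wrist",W(p,M),T)-uv).ravel(),[579,-130,.1])
def S(X):
    d=np.array(X)[:,:2]-r2.x[:2];c,s=np.cos(r2.x[2]),np.sin(r2.x[2]);return np.c_[c*d[:,0]+s*d[:,1],-s*d[:,0]+c*d[:,1]]
if __name__=="__main__":
    print(r2.x,np.degrees(r2.x[2]),r2.fun.round(1))
    print("wing",S(bp("wrist",cp([(195,490),(85,425),(310,555)],120,110,5),92,T)))
    print("lumps",S(bp("wrist",[(327,164),(376,166),(313,216),(367,216)],42,T)).round(1))
    h=bp("wrist",[(240,168),(284.5,168)],140.6,T);print("head far edge top",h,S(h),"bottom?",S(bp("wrist",[(262,161)],112.6,T)))
    print("tcp",S(T[None,:3,3]))
E
python3 m2.py; python3 -c "
import cv2
from h import crop
crop(cv2.imread('pics/w2.png'),225,140,80,80,8,'w2d')"
```

```text
[ 5.80910098e+02 -1.28234882e+02  1.04519531e-01] 5.988528016581961 [-2.9 -1.9 -0.3 -1.  -1.7  1.8  1.   1.7  1.6  0.3  1.7  0.   0.9  1.2]
wing [[-9.06855750e-02  1.35356769e+02]
 [ 9.87978761e+00  1.50298506e+02]
 [-1.03064309e+01  1.19300081e+02]]
lumps [[ 21.4   4.3]
 [ 19.6 -37.6]
 [-26.1  14.3]
 [-26.1 -34.1]]
head far edge top [[613.63266969 -52.58080114 140.6       ]
 [616.16142026 -77.08102877 140.6       ]] [[40.43693797 71.82729799]
 [40.39579622 47.19695003]] bottom? [[38.6145793 59.7137346]]
tcp [[-2.17288335 59.15848187]]
```

View pics/w2d.png

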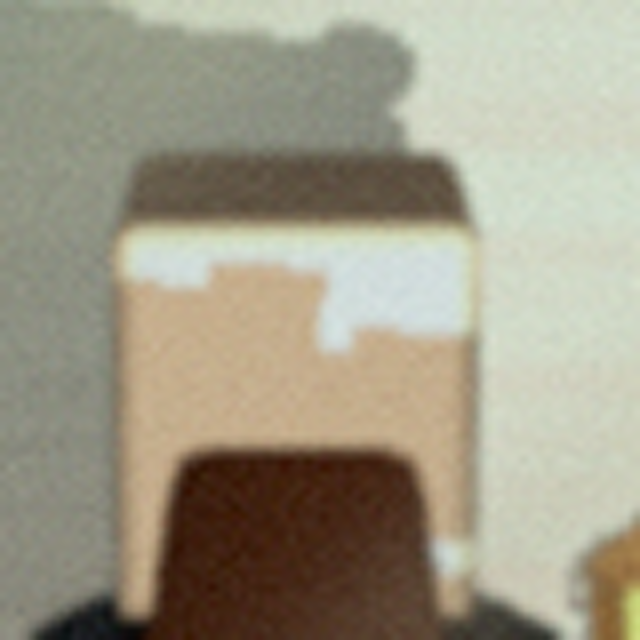

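```bash
python3 g.py 573.6 -69.5 84 5.8;
```

```text
t 5.7667 shift [0.001 0.    0.131] turn -0.002 rows 1.6 force [-0.6 -0.3 -1.1] w 18.3 rot [-1.7986e+02 -1.4000e-01  5.7000e+00] pos [573.1 -69.6 149.6]
```

Request:
arm_command:
  targets:
    - [1,0.001,0,0.04,0]
    - [1,0.001,0,0.09,0]
    - [1,0.001,0,0.131,0]
    - [1,0.001,0,0.131,0]
    - [1,0.001,0,0.131,0]

```text
time_s: 6.18
ee_pos: [573.1, -69.4, 83.4]
ee_rot: [-179.8, -0.0, 5.7]
force: [0.2, 0.6, -1.8]
gripper_width: 17.9
```

```bash
python3 g.py 573.6 -69.5 67.5 5.8; python3 - <<'E'
from h import *
a,_=snap("wrist","w3");c,_=snap("side","s3");crop(c,220,170,140,150,4,"s3c")
E
```

```text
t 6.1833 shift [0.001 0.    0.032] turn -0.001 rows 0.4 force [ 0.2  0.6 -1.8] w 17.9 rot [-1.7983e+02 -1.0000e-02  5.7500e+00] pos [573.1 -69.4  83.4]
```

View pics/w3.png

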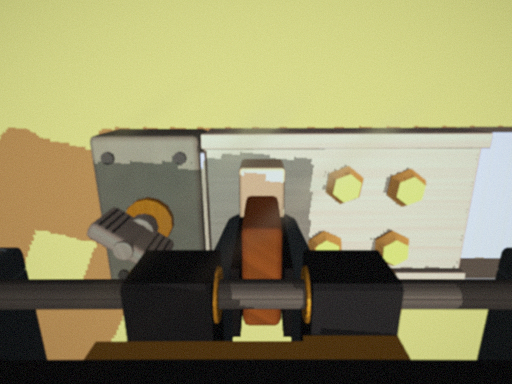

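View pics/s3c.png

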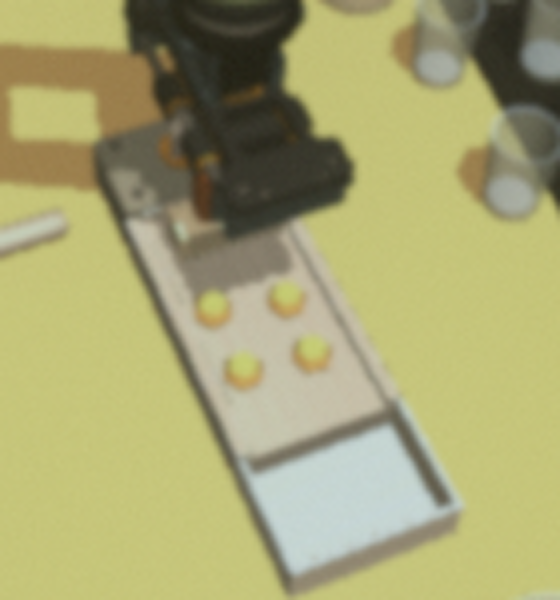

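```bash
python3 - <<'E'
from h import *
import m2
T=np.load("pics/w3.npy")
print(m2.S(bp("wrist",[(262,161)],47.2,T)),m2.S(bp("wrist",[(262,168)],75.2,T)),m2.S(bp("wrist",[(262,148),(400,149)],38,T)),m2.S(bp("wrist",[(262,151),(400,149)],30,T)))
crop(cv2.imread('pics/w3.png'),190,120,130,90,6,'w3d')
E
```

```text
[[39.10962014 59.93053414]] [[40.93679835 59.85857904]] [[ 45.89488245  59.93694415]
 [ 45.00166847 -30.50484593]] [[ 42.51092661  59.96418067]
 [ 43.64324121 -33.83615836]]
```

View pics/w3d.png

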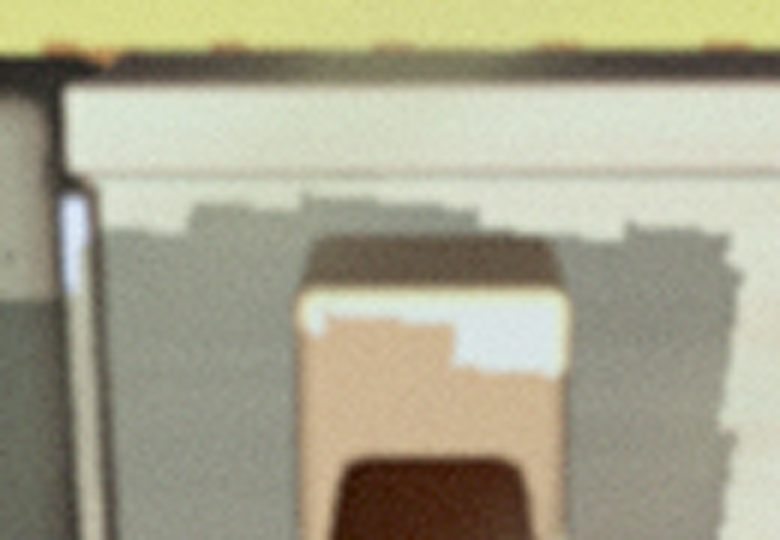

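The far gap to the rim measures about 5 to 6 mm against a nominal 6, so the head is centred. Descending.

Request:
arm_command:
  targets:
    - [1,0,0,0.015,0]
    - [1,0,0,0.024,0]
    - [1,0,0,0.031,0]
    - [1,0,0,0.031,0]

```text
time_s: 6.62
ee_pos: [574.4, -69.5, 69.3]
ee_rot: [-179.9, -0.2, 5.7]
force: [-0.5, -0.2, -1.3]
gripper_width: 17.8
```

```bash
python3 g.py 580 -133 67 5.8;python3 g.py 589.5 -226 67 5.8
```

```text
t 6.6167 shift [-0.002  0.128  0.004] turn -0.002 rows 1.5 force [-0.5 -0.2 -1.3] w 17.8 rot [-179.88   -0.22    5.73] pos [574.4 -69.5  69.3]
t 6.6167 shift [-0.001  0.315  0.004] turn -0.002 rows 3.8 force [-0.5 -0.2 -1.3] w 17.8 rot [-179.88   -0.22    5.73] pos [574.4 -69.5  69.3]
```

Request:
arm_command:
  targets:
    - [1,-0.001,0.012,0.004,0]
    - [1,-0.001,0.028,0.004,0]
    - [1,-0.001,0.044,0.004,0]
    - [1,-0.001,0.06,0.004,0]
    - [1,-0.001,0.076,0.004,0]
    - [1,-0.001,0.092,0.004,0]
    - [1,-0.001,0.108,0.004,0]
    - [1,-0.001,0.124,0.004,0]

```text
time_s: 7.28
ee_pos: [580.2, -132.2, 67.2]
ee_rot: [-179.9, -0.2, 5.7]
force: [0.2, 0.5, -0.7]
gripper_width: 17.9
```

```bash
python3 g.py 589.5 -226 67 5.8
```

```text
t 7.2833 shift [-0.     0.189  0.   ] turn -0.002 rows 2.3 force [ 0.2  0.5 -0.7] w 17.9 rot [-179.87   -0.22    5.71] pos [ 580.2 -132.2   67.2]
```

Request:
arm_command:
  targets:
    - [1,0,0.013,0,0]
    - [1,0,0.026,0,0]
    - [1,0,0.039,0,0]
    - [1,0,0.052,0,0]
    - [1,0,0.065,0,0]
    - [1,0,0.078,0,0]
    - [1,0,0.091,0,0]
    - [1,0,0.104,0,0]

```text
time_s: 7.95
ee_pos: [585.4, -184.5, 67.1]
ee_rot: [-179.9, -0.2, 5.7]
force: [-0.8, -0.2, -0.9]
gripper_width: 17.7
```

```bash
python3 g.py 589.5 -226 67 5.8; python3 - <<'E'
from h import *
c,_=snap("side","s4");crop(c,220,170,140,150,4,"s4c")
E
```

```text
t 7.95 shift [-0.     0.083  0.   ] turn -0.002 rows 1.0 force [-0.8 -0.2 -0.9] w 17.7 rot [-179.87   -0.22    5.72] pos [ 585.4 -184.5   67.1]
```

View pics/s4c.png

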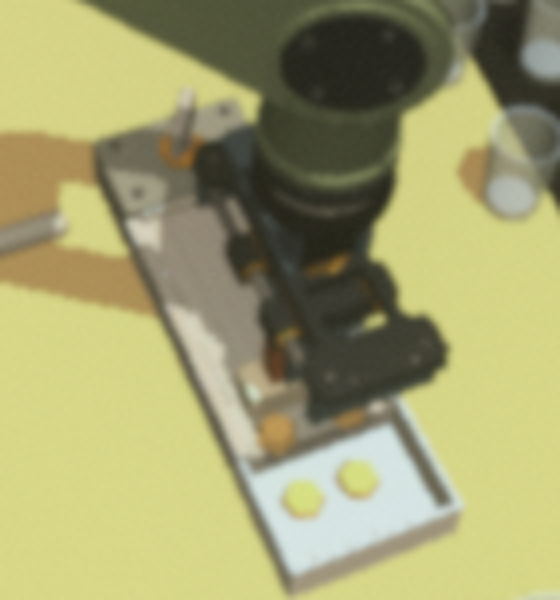

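The first two lumps are in the trough, and the other two sit at the plate edge in front of the head. Continuing.

Request:
arm_command:
  targets:
    - [1,0,0.011,0,0]
    - [1,0,0.022,0,0]
    - [1,0,0.033,0,0]
    - [1,0,0.044,0,0]
    - [1,0,0.055,0,0]
    - [1,0,0.066,0,0]
    - [1,0,0.077,0,0]
    - [1,0,0.085,0,0]

```text
time_s: 8.67
ee_pos: [590.0, -228.8, 67.1]
ee_rot: [-180.0, -0.3, 5.7]
force: [0.7, -0.7, -0.5]
gripper_width: 17.6
```

```bash
python3 g.py 589.5 -226 67 5.8; python3 - <<'E'
from h import *
c,_=snap("side","s5");crop(c,220,170,140,150,4,"s5c");c,_=snap("wrist","w5")
E
```

```text
t 8.6667 shift [-0.    -0.006  0.   ] turn -0.003 rows 0.1 force [ 0.7 -0.7 -0.5] w 17.6 rot [-179.95   -0.26    5.68] pos [ 590.  -228.8   67.1]
```

View pics/s5c.png

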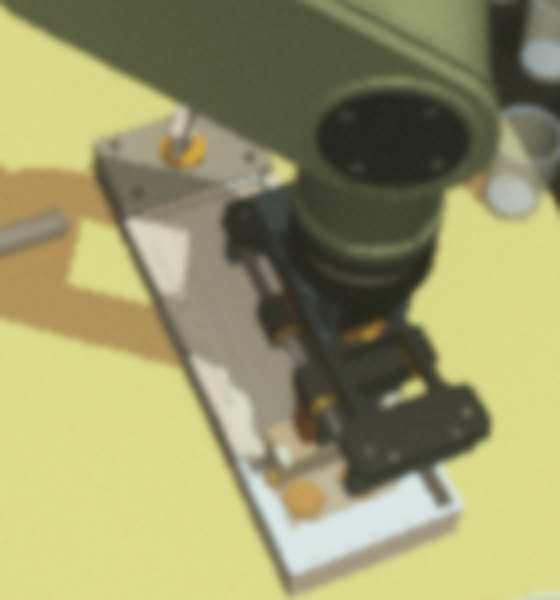

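View pics/w5.png

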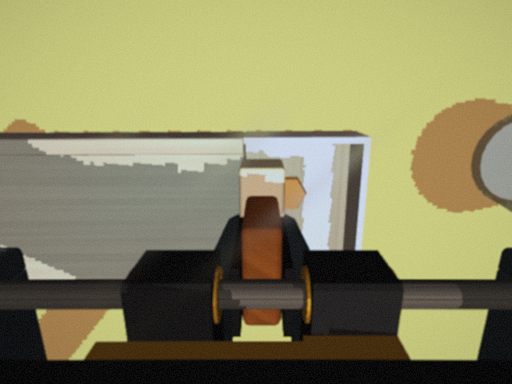

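Request:
arm_command:
  targets:
    - [1,0,0,-0.04,0]
    - [1,0,0,-0.1,0]
    - [1,0,0,-0.16,0]
    - [1,-0.06,-0.06,-0.2,0]
    - [1,-0.12,-0.12,-0.2,0]
    - [1,-0.16,-0.18,-0.2,0]
    - [1,-0.16,-0.18,-0.2,0]
    - [1,-0.16,-0.18,-0.2,0]

```text
time_s: 9.43
ee_pos: [499.4, -145.7, 167.2]
ee_rot: [-179.9, -0.2, 5.8]
force: [0.9, -0.2, -1.6]
gripper_width: 18.1
```

```bash
python3 - <<'E'
from h import *
c,_=snap("side","s6");crop(c,220,170,140,150,4,"s6c");c,_=snap("wrist","w6")
E
```

```text
(no output)
```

View pics/s6c.png

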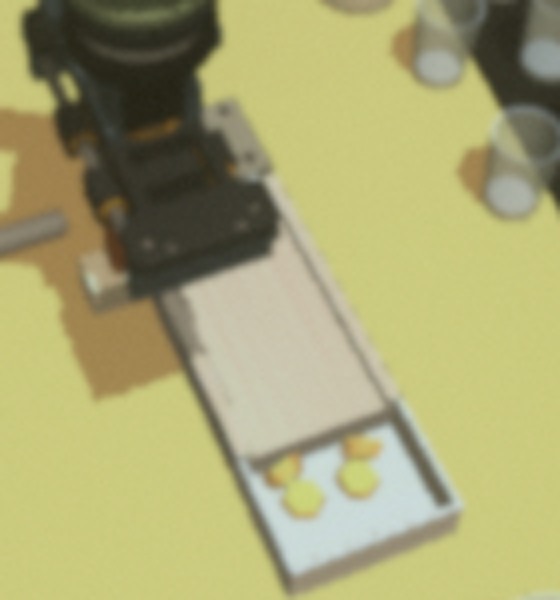

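View pics/w6.png

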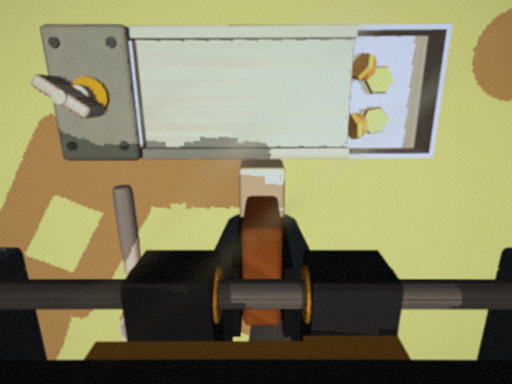

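```bash
python3 - <<'E'
from h import *
a=cv2.imread("pics/w6.png");crop(a,335,30,120,130,6,"w6c")
E
```

```text
(no output)
```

View pics/w6c.png

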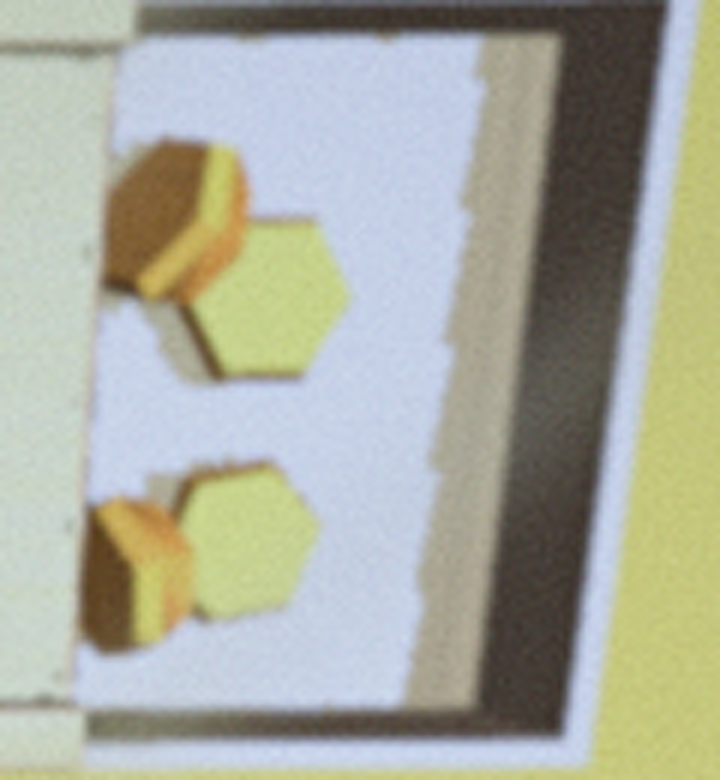

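```bash
python3 - <<'E'
from h import *
a=cv2.imread("pics/s6.png");crop(a,275,265,65,50,12,"s6d")
E
```

```text
(no output)
```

View pics/s6d.png

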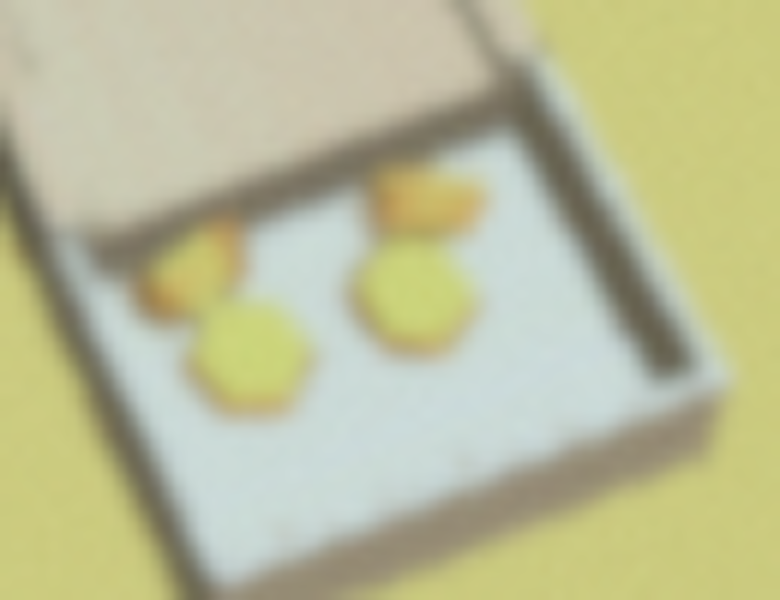

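The last two lumps lie tilted between the plate edge and the first two, so their underside height is close to the limit. I'll press them lower gently with the scraper head.

```bash
python3 g.py 590.7 -235.5 110 5.8
```

```text
t 9.5333 shift [0.159 0.193 0.116] turn -0.003 rows 3.3 force [ 0.8 -0.1 -0.8] w 17.4 rot [180.    -0.36   5.68] pos [ 501.9 -147.4  167.3]
```

Request:
arm_command:
  targets:
    - [1,0.05,0.06,0.02,0]
    - [1,0.1,0.12,0.05,0]
    - [1,0.14,0.17,0.08,0]
    - [1,0.159,0.193,0.116,0]
    - [1,0.159,0.193,0.116,0]
    - [1,0.159,0.193,0.116,0]
    - [1,0.159,0.193,0.116,0]

```text
time_s: 10.12
ee_pos: [591.0, -235.7, 109.7]
ee_rot: [-180.0, -0.3, 5.6]
force: [-0.7, -0.2, -0.1]
gripper_width: 17.6
```

```bash
python3 g.py 590.7 -235.5 67 5.8;python3 g.py 590.7 -235.5 58 5.8
```

```text
t 10.1167 shift [-0.001 -0.     0.085] turn -0.003 rows 1.0 force [-0.7 -0.2 -0.1] w 17.6 rot [-179.97   -0.33    5.65] pos [ 591.  -235.7  109.7]
t 10.1167 shift [-0.001 -0.     0.103] turn -0.003 rows 1.2 force [-0.7 -0.2 -0.1] w 17.6 rot [-179.97   -0.33    5.65] pos [ 591.  -235.7  109.7]
```

Request:
arm_command:
  targets:
    - [1,0,0,0.03,0]
    - [1,0,0,0.06,0]
    - [1,0,0,0.075,0]
    - [1,0,0,0.085,0]
    - [1,0,0,0.085,0]

```text
time_s: 10.53
ee_pos: [590.9, -235.2, 67.2]
ee_rot: [-180.0, -0.3, 5.7]
force: [-0.2, 0.2, -1.0]
gripper_width: 17.9
```

Request:
arm_command:
  targets:
    - [1,0,0,0.004,0]
    - [1,0,0,0.008,0]
    - [1,0,0,0.01,0]

```text
time_s: 10.78
ee_pos: [593.6, -236.9, 65.5]
ee_rot: [179.7, -0.7, 5.7]
force: [1.1, -3.2, 10.4]
gripper_width: 17.9
```

Request:
arm_command:
  targets:
    - [1,0,0,0.004,0]
    - [1,0,0,0.008,0]
    - [1,0,0,0.008,0]

```text
time_s: 11.03
ee_pos: [596.1, -238.5, 65.1]
ee_rot: [179.5, -1.0, 5.8]
force: [0.5, -2.0, 11.9]
gripper_width: 17.8
```

Request:
arm_command:
  targets:
    - [1,0,0,-0.04,0]
    - [1,0,0,-0.1,0]
    - [1,0,0,-0.16,0]
    - [1,-0.1,-0.02,-0.2,0]
    - [1,-0.16,-0.02,-0.2,0]
    - [1,-0.2,-0.02,-0.2,0]
    - [1,-0.2,-0.02,-0.2,0]
    - [1,-0.2,-0.02,-0.2,0]

```text
time_s: 11.7
ee_pos: [493.1, -237.9, 163.8]
ee_rot: [179.5, -1.1, 5.7]
force: [0.9, -0.5, -1.9]
gripper_width: 17.9
```

```bash
python3 - <<'E'
from h import *
print(env.state()["ee_pos"])
c,_=snap("side","s7");crop(c,275,265,65,50,12,"s7d");c,_=snap("wrist","w7");crop(c,200,20,200,150,4,"w7c")
c,_=snap("top","t7");crop(c,320,150,60,60,8,"t7c")
E
```

```text
[ 493.10698788 -237.85341587  163.84731142]
```

View pics/s7d.png

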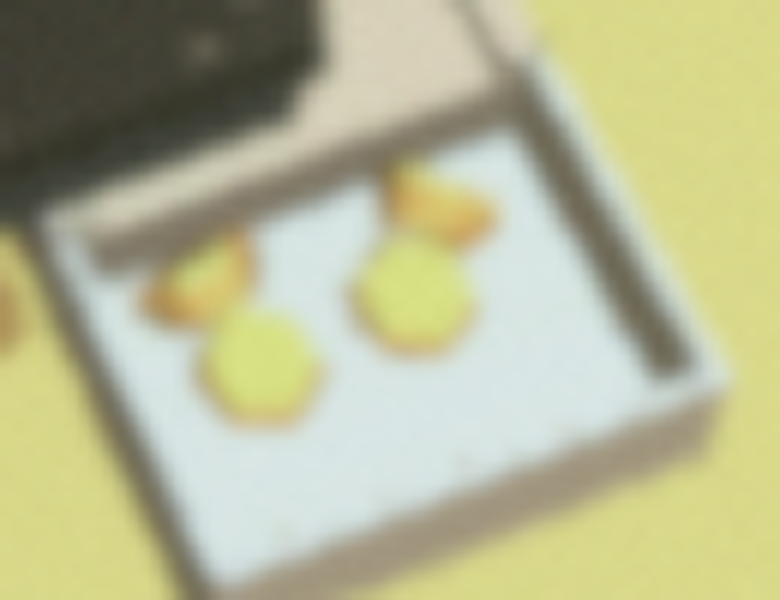

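View pics/w7c.png

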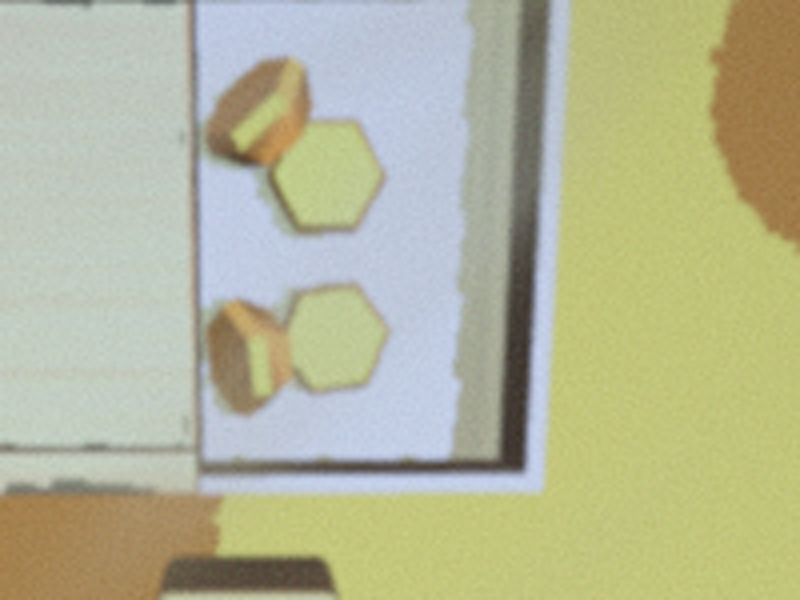

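View pics/t7c.png

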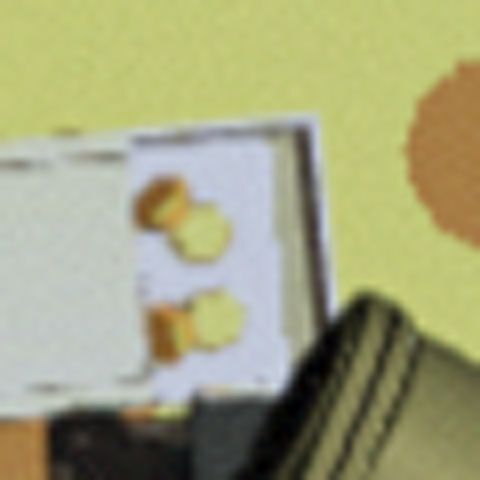

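All four lumps are on the trough floor. The back two stand on edge between the plate wall and the flat ones, at about (250,105) and (245,355) in the wrist crop. Nothing is left on the plate, so I'll park the scraper.

```bash
python3 g.py 465 120 130 5.8
```

```text
t 11.85 shift [ 0.011 -0.719  0.06 ] turn -0.0 rows 8.6 force [ 0.3 -0.6 -1.7] w 17.8 rot [179.47  -1.09   5.78] pos [ 494.9 -237.9  163.2]
```

Request:
arm_command:
  targets:
    - [1,0.003,-0.07,0,0]
    - [1,0.003,-0.15,0,0]
    - [1,0.006,-0.23,0,0]
    - [1,0.006,-0.31,0,0]
    - [1,0.01,-0.39,0.02,0]
    - [1,0.01,-0.47,0.03,0]
    - [1,0.011,-0.55,0.04,0]
    - [1,0.011,-0.63,0.05,0]

```text
time_s: 12.52
ee_pos: [469.7, 78.3, 134.9]
ee_rot: [179.5, -1.1, 5.8]
force: [1.6, -0.2, -1.4]
gripper_width: 17.7
```

```bash
python3 g.py 465 120 46 5.8
```

```text
t 12.5167 shift [-0.004 -0.085  0.177] turn 0.0 rows 2.4 force [ 1.6 -0.2 -1.4] w 17.7 rot [179.48  -1.12   5.81] pos [469.7  78.3 134.9]
```

Request:
arm_command:
  targets:
    - [1,-0.004,-0.04,0.05,0]
    - [1,-0.004,-0.085,0.1,0]
    - [1,-0.004,-0.085,0.15,0]
    - [1,-0.004,-0.085,0.177,0]
    - [1,-0.004,-0.085,0.177,0]
    - [1,-0.004,-0.085,0.177,0]

```text
time_s: 13.02
ee_pos: [465.6, 120.4, 45.3]
ee_rot: [179.5, -1.0, 5.9]
force: [0.4, -0.2, -1.9]
gripper_width: 17.9
```

Request:
arm_command:
  targets:
    - [1,0,0,0.005,0]
    - [1,0,0,0.01,0]
    - [1,0,0,0.015,0]
    - [1,0,0,0.015,0]

```text
time_s: 13.35
ee_pos: [466.0, 120.2, 38.0]
ee_rot: [179.5, -1.1, 5.8]
force: [0.5, 0.2, -0.4]
gripper_width: 17.8
```

Request:
arm_command:
  targets:
    - [1,0,0,0.002,0]
    - [1,0,0,0.004,0]
    - [1,0,0,0.004,0]

```text
time_s: 13.6
ee_pos: [466.4, 120.1, 36.8]
ee_rot: [179.5, -1.1, 5.8]
force: [-1.0, -0.6, 4.1]
gripper_width: 17.8
```

Request:
arm_command:
  targets:
    - [0,0,0,0,0]
    - [0,0,0,0,0]
    - [0,0,0,0,0]
    - [0,0,0,0,0]
    - [0,0,0,0,0]
    - [0,0,0,0,0]
    - [0,0,0,0,0]
    - [0,0,0,0,0]

```text
time_s: 14.27
ee_pos: [466.4, 120.1, 36.8]
ee_rot: [179.5, -1.1, 5.8]
force: [0.8, -0.1, 0.7]
gripper_width: 68.0
```

Request:
arm_command:
  targets:
    - [0,0,0,0,0]
    - [0,0,0,0,0]
    - [0,0,0,-0.05,0]
    - [0,0,0,-0.12,0]
    - [0,0,0,-0.2,0]
    - [0,0,0,-0.24,0]
    - [0,0,0,-0.24,0]

```text
time_s: 14.85
ee_pos: [467.1, 121.7, 161.7]
ee_rot: [179.6, -1.7, 5.8]
force: [1.1, 0.7, 0.6]
gripper_width: 91.1
```

```bash
python3 g.py 566 5 140 59; python3 - <<'E'
from h import *
c,_=snap("side","s8");crop(c,120,120,230,180,3,"s8c");c,_=snap("wrist","w8")
E
```

```text
t 14.85 shift [0.172 0.252 0.051] turn -1.182 rows 7.4 force [1.1 0.7 0.6] w 91.1 rot [179.57  -1.73   5.82] pos [467.1 121.7 161.7]
```

View pics/s8c.png

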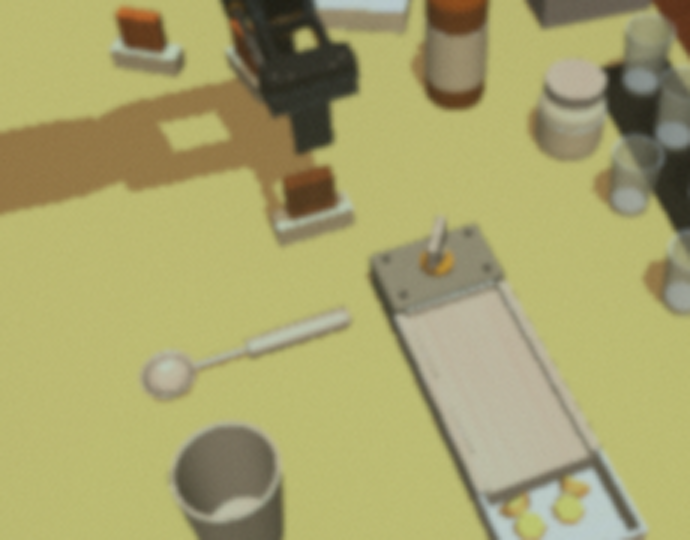

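View pics/w8.png

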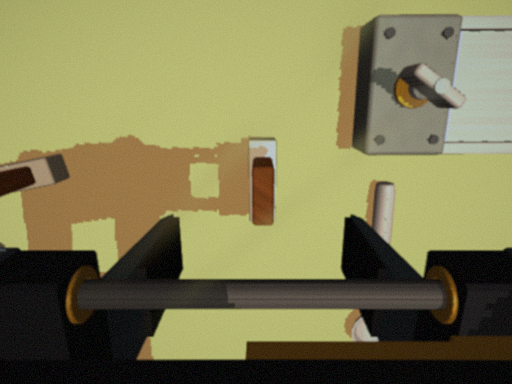

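The scraper stands upright and is released, and the lumps haven't moved. Next is the thumbscrew: I'll look once from close by with the jaw yaw at about 62°.

```bash
python3 g.py 545 -40 150 50.5; python3 g.py 538 -48 150 62
```

```text
t 14.95 shift [0.128 0.336 0.02 ] turn -0.993 rows 6.2 force [0.3 0.6 0.1] w 91.1 rot [179.49  -1.19   5.82] pos [464.  120.9 157.2]
t 14.95 shift [0.113 0.351 0.02 ] turn -1.248 rows 7.8 force [0.3 0.6 0.1] w 91.1 rot [179.49  -1.19   5.82] pos [464.  120.9 157.2]
```

Request:
arm_command:
  targets:
    - [0,0.113,0.351,0.02,-1.0]
    - [0,0.113,0.351,0.02,-1.0]
    - [0,0.113,0.351,0.02,-1.0]
    - [0,0.113,0.351,0.02,-1.0]
    - [0,0.113,0.351,0.02,-1.0]
    - [0,0.113,0.351,0.02,-1.0]
    - [0,0.113,0.351,0.02,-1.0]
    - [0,0.113,0.351,0.02,-1.0]

```text
time_s: 15.62
ee_pos: [536.9, -48.7, 147.4]
ee_rot: [179.0, -0.3, 50.8]
force: [-0.4, -0.7, -0.0]
gripper_width: 91.4
```

Request:
arm_command:
  targets:
    - [0,0,0,0,-0.25]
    - [0,0,0,0,-0.25]
    - [0,0,0,0,-0.25]
    - [0,0,0,0,-0.25]

```text
time_s: 15.95
ee_pos: [536.2, -48.3, 146.3]
ee_rot: [179.1, -0.1, 61.9]
force: [0.4, -0.9, 0.2]
gripper_width: 91.3
```

```bash
python3 g.py 566.5 5.2 110 62; python3 - <<'E'
from h import *
c,_=snap("wrist","w9");c,_=snap("top","t9");crop(c,245,155,125,60,6,"t9c")
E
```

```text
t 15.95 shift [0.123 0.002 0.073] turn -0.003 rows 1.7 force [ 0.4 -0.9  0.2] w 91.3 rot [ 1.7912e+02 -9.0000e-02  6.1890e+01] pos [536.2 -48.3 146.3]
```

View pics/w9.png

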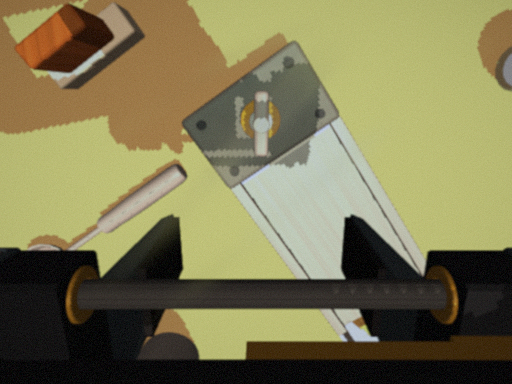

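The wing runs from (262,93) to (261,155), parallel to the pads. Its angle to the slicer x axis is therefore about 56°.

```bash
python3 - <<'E'
from h import *
T=np.load("pics/w9.npy")
print(bp("wrist",[(261.5,125),(262,93),(261,155)],92,T).round(1))
E
python3 g.py 567 5.5 61 62
```

```text
[[566.3   6.   92. ]
 [576.2  24.   92. ]
 [556.5 -11.7  92. ]]
t 16.05 shift [0.123 0.    0.172] turn -0.001 rows 2.5 force [ 0.2 -0.4  0.8] w 91.2 rot [ 1.7906e+02 -1.2000e-01  6.1940e+01] pos [536.5 -48.4 146.8]
```

Request:
arm_command:
  targets:
    - [0,0.06,0,0,0]
    - [0,0.122,0,0.02,0]
    - [0,0.122,0,0.06,0]
    - [0,0.122,0,0.11,0]
    - [0,0.122,0,0.15,0]
    - [0,0.122,0,0.17,0]
    - [0,0.122,0,0.17,0]
    - [0,0.122,0,0.17,0]

```text
time_s: 16.72
ee_pos: [566.7, 4.9, 62.0]
ee_rot: [179.1, -0.1, 61.9]
force: [0.8, -0.2, 1.0]
gripper_width: 91.1
```

```bash
python3 g.py 566.4 5.6 61 61.5
```

```text
t 16.7167 shift [ 0.001 -0.001  0.002] turn 0.009 rows 0.1 force [ 0.8 -0.2  1. ] w 91.1 rot [ 1.7906e+02 -1.1000e-01  6.1900e+01] pos [566.7   4.9  62. ]
```

Closing on the wing.

Request:
arm_command:
  targets:
    - [1,0,0,0,0]
    - [1,0,0,0,0]
    - [1,0,0,0,0]
    - [1,0,0,0,0]
    - [1,0,0,0,0]
    - [1,0,0,0,0]
    - [1,0,0,0,0]
    - [1,0,0,0,0]
  squeeze: 20

```text
time_s: 17.38
ee_pos: [566.7, 4.9, 62.1]
ee_rot: [179.1, -0.1, 61.9]
force: [0.2, 0.2, 0.8]
gripper_width: 40.4
```

Request:
arm_command:
  targets:
    - [1,0,0,0,0]
    - [1,0,0,0,0]
    - [1,0,0,0,0]
    - [1,0,0,0,0]
    - [1,0,0,0,0]
    - [1,0,0,0,0]
    - [1,0,0,0,0]
    - [1,0,0,0,0]

```text
time_s: 18.05
ee_pos: [565.6, 5.4, 61.9]
ee_rot: [179.2, -0.1, 61.9]
force: [-5.1, 3.0, 2.3]
gripper_width: 10.0
```

```bash
python3 g.py 566.4 5.6 61 5.8; python3 -c "
from workcell import env
s=env.state();print(s['torque'],s['qpos'])"
```

```text
t 18.05 shift [0.001 0.001 0.002] turn 1.246 rows 7.8 force [-5.1  3.   2.3] w 10.0 rot [ 1.7921e+02 -9.0000e-02  6.1880e+01] pos [565.6   5.4  61.9]
[ 0.62169037  0.82282248 -0.04759942] [ -0.44538021  25.01979681 103.43628839  -0.37349917  50.79941469
  27.91122085]
```

Request:
arm_command:
  targets:
    - [1,0,0,0,0.12]
    - [1,0,0,0,0.24]
    - [1,0,0,0,0.36]
    - [1,0,0,0,0.48]
    - [1,0,0,0,0.6]
    - [1,0,0,0,0.72]
    - [1,0,0,0,0.84]
    - [1,0,0,0,0.96]

```text
time_s: 18.72
ee_pos: [565.6, 5.4, 61.9]
ee_rot: [179.5, -0.6, 18.4]
force: [-2.5, 1.5, 1.3]
gripper_width: 10.0
```

```bash
python3 g.py 566.4 5.6 61 5.8; python3 -c "
from workcell import env
s=env.state();print(s['torque'],s['qpos'])"
```

```text
t 18.7167 shift [0.002 0.    0.002] turn 0.281 rows 1.8 force [-2.5  1.5  1.3] w 10.0 rot [179.47  -0.62  18.45] pos [565.6   5.4  61.9]
[0.3953105  0.58978558 0.03223879] [ -0.43981414  25.01553924 103.43239941  -0.38662397  50.79730962
  71.35902111]
```

Request:
arm_command:
  targets:
    - [1,0,0,0,0.1]
    - [1,0,0,0,0.18]
    - [1,0,0,0,0.26]
    - [1,0,0,0,0.3]
    - [1,0,0,0,0.33]
    - [1,0,0,0,0.35]
    - [1,0,0,0,0.35]
    - [1,0,0,0,0.35]

```text
time_s: 19.38
ee_pos: [565.7, 5.4, 61.9]
ee_rot: [179.6, -0.7, 2.8]
force: [-3.1, 1.8, 1.4]
gripper_width: 11.3
```

```bash
python3 -c "
from workcell import env
s=env.state();print(s['torque'],s['ee_rot'],s['effort'][5])"
```

```text
[0.52499698 0.45447132 0.60335331] [179.63990664  -0.74277941   2.77493845] 0.6041844002902508
```

The torque rose to 0.6 N m and the pads opened by 1.3 mm, so the screw is against its stop at yaw about 5.5°. Now backing off 90° to yaw about 95.5°.

Request:
arm_command:
  targets:
    - [1,0,0,0,-0.12]
    - [1,0,0,0,-0.24]
    - [1,0,0,0,-0.36]
    - [1,0,0,0,-0.48]
    - [1,0,0,0,-0.6]
    - [1,0,0,0,-0.72]
    - [1,0,0,0,-0.84]
    - [1,0,0,0,-0.96]

```text
time_s: 20.05
ee_pos: [565.7, 5.5, 61.9]
ee_rot: [179.3, -0.3, 46.1]
force: [-2.5, 2.1, 0.4]
gripper_width: 10.4
```

Request:
arm_command:
  targets:
    - [1,0,0,0,-0.12]
    - [1,0,0,0,-0.24]
    - [1,0,0,0,-0.36]
    - [1,0,0,0,-0.48]
    - [1,0,0,0,-0.6]
    - [1,0,0,0,-0.72]
    - [1,0,0,0,-0.84]
    - [1,0,0,0,-0.96]

```text
time_s: 20.72
ee_pos: [565.5, 5.6, 61.9]
ee_rot: [179.3, 0.2, 89.5]
force: [-3.3, 2.0, 1.7]
gripper_width: 10.3
```

```bash
python3 g.py 565.7 5.4 61.9 95.5
```

```text
t 20.7167 shift [-0.  0.  0.] turn -0.133 rows 0.8 force [-3.3  2.   1.7] w 10.3 rot [179.26   0.24  89.51] pos [565.5   5.6  61.9]
```

Request:
arm_command:
  targets:
    - [1,0,0,0,-0.05]
    - [1,0,0,0,-0.1]
    - [1,0,0,0,-0.133]
    - [1,0,0,0,-0.133]
    - [1,0,0,0,-0.133]
    - [1,0,0,0,-0.133]
    - [1,0,0,0,-0.133]
    - [1,0,0,0,-0.133]

```text
time_s: 21.38
ee_pos: [565.5, 5.6, 61.9]
ee_rot: [179.3, 0.3, 95.5]
force: [-1.9, 0.7, 0.4]
gripper_width: 10.1
```

```bash
python3 - <<'E'
from h import *
c,_=snap("wrist","wA");c,_=snap("side","sA");crop(c,120,110,260,210,3,"sAc");c,_=snap("top","tA");crop(c,180,110,200,150,4,"tAc")
s=env.state();print(s["ee_rot"],s["qvel"],s["gripper_width"],s["torque"],s["ee_pos"])
E
```

```text
[179.29054956   0.31073469  95.48013227] [ 0.03520742 -0.12388599  0.0188311  -0.06309067 -0.07440231 -0.09558309] 10.106764705437499 [ 0.38109767  0.49151239 -0.01379202] [565.51575675   5.62926384  61.90084888]
```

View pics/sAc.png

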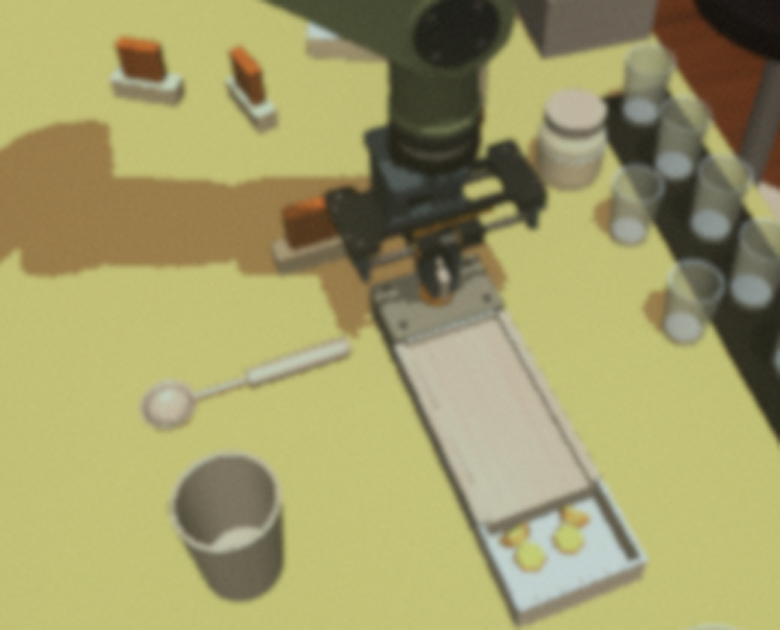

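View pics/wA.png

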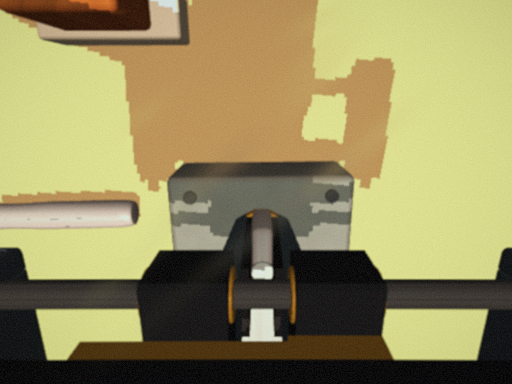

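View pics/tAc.png

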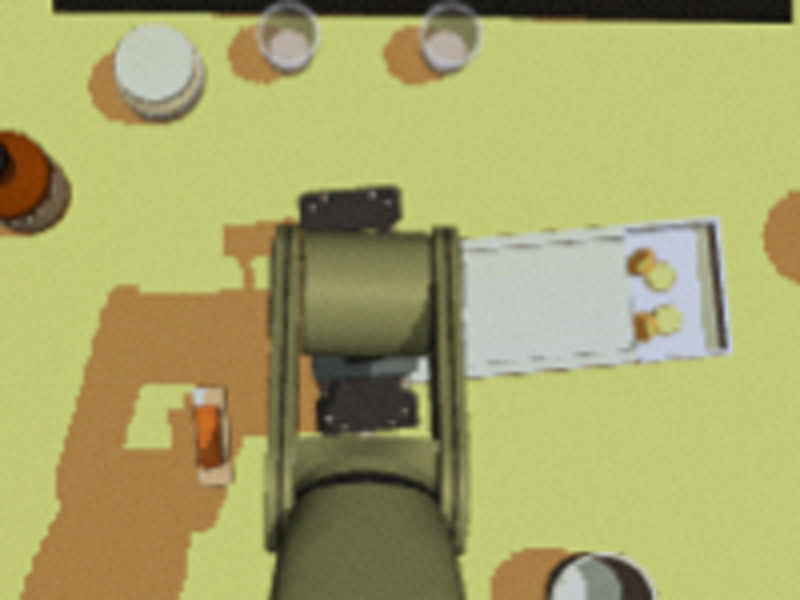

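The wing is square to the slicer and in the pads, the scraper stands clear, and the lumps are in the trough. Handing in.

```bash
python3 -c "
from workcell import env
print(env.job_done())"
```

```text
the job is handed in; nothing more can be done
None
```

I wiped all four sugar lumps into the trough with the scraper and stood it back upright on the bar at about (466, 120) mm. I then turned the thumbscrew clockwise to its stop and backed it off 90°. I handed the job in at about 21.5 s, still gripping the screw.

**Last checks:**
- **Screw:** at the stop the torque rose to 0.6 N m near tool yaw 5.5°. The tool finished at yaw 95.5°, with the pads closed to 10.1 mm on the 10 mm wing. The joint speeds were near zero, and I had set the grip to 20 N. I had no direct reading of the screw angle, so it comes from the tool's yaw and the pictures.
- **Scraper and bystanders:** the final pictures show the scraper standing free and no bystander visibly disturbed.
- **Lumps:** all four are in the trough, but two stand on edge between the plate wall and the two flat ones. I pressed on them with the scraper at about 12 N and they did not flatten. I estimate their undersides at 16 to 20 mm, under the 26 mm limit, but I did not measure this directly.
- **Camera disagreement:** the top and wrist cameras differed by about 2 mm on the slicer position and up to 5 mm on the scraper. I used values between the two, and the head fitted between the rims with 5 to 6 mm of gap on the side I could see.

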